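# Click the hotplate's heat wheel to the red lobe, then switch on

### The arm

A 7-joint arm with a two-finger parallel gripper is mounted at the origin on the work surface. World frame = base frame: x ahead of the robot, y to its left, z up, the work surface at z = 0. Lengths are in m, angles in degrees, forces in N, time in s.
With the tool pointing down it reaches from about 0.425 to 0.875 m from the base axis. Payload 4.7 kg.
Tool frame: the origin (TCP) lies between the finger pads; the fingertips stand 19 mm ahead of it and the grasp point (between the pads) is the TCP; x points along the fingers, z is the direction in which the jaws open and shut, and the axes are right-handed (so a half turn about x gives the same grasp; the last joint's range is limited). The gripper opens to 87 mm and grips with 3 to 60 N. Pads are 19 mm wide; open, the fingers measure 117 mm over their backs; the gripper's body (75 mm by 190 mm) begins 51 mm behind the grasp point.
Start: joints at [74.089, 18.392, -4.016, 83.108, 1.295, 78.541, -3.26], TCP at [0.187, -0.623, 0.242] pointing down, gripper open.
Joint ranges: [-163.93, 163.93], [-17.29, 119.83], [-79.2, 71.16], [3.27, 140.29], [-89.18, 269.18], [5.43, 117.66], [-154.24, 154.24]. Speed limits (degrees/s): [147.25, 147.25, 180, 180, 180, 180, 180].

### API

Orientations are given as [roll, pitch, yaw] about the fixed x, y, z axes, in that order (R = Rz(yaw) Ry(pitch) Rx(roll)).
In Python, from cell import monitor, read_camera, camera_model, env, regions_of gives the robot as it stands. The module is installed in compiled form; this text tells all that it offers.
- The arm moves only by the tool step_arm, never from a script. Its argument "deltas" is a list of rows, each a list of 5 numbers: the gripper's target within -1 to 1 (fully open at 1, half-way at 0, shut at -1), then the shift along the tool's x, y, z in m, then the turn about the tool's x in degrees. A call has 1 to 12 rows; each row is the pose to reach, as a shift and turn from the pose commanded when the call began, along the tool's axes at that moment; what a row does not reach only later rows make up. A row lasts 1/8 s, in which the tool goes at most 62.5 mm and 10.7 degrees, less where a joint would pass 70% of its speed; a pose out of reach is approached as far as the arm can. A call with a gripper value outside its range is refused whole. The fingers move at their own pace and stop on an object; "newtons" is the grip in N (left out, the last holds). Time passes only in rows, so rows that repeat a pose let the fingers close. It gives the time, the measured TCP pose, the force and the opening at its end, in the units of the state.
- monitor.get_obs(): the state, without advancing time (a new reading comes with each control period).
- read_camera(name): name is "scene" or "top" or "wrist"; returns (picture, depth): 420x560x3 uint8, red, green, blue; 420x560 float32, m along the optical axis (not along the pixel's ray), 0 where there is no reading.
- camera_model(name): a dict with "fx", "fy", "cx", "cy" (pixels), "xyz" and "attitude" of the camera in the world. Camera axes: x right, y down, z forward; pixel columns grow to the right and rows downward; lengths in m; the calibration is good to about 2 mm. A picture is of the moment at which its call begins: read the wrist's pose just before it. camera_model takes no time and is no camera call; for the wrist camera it gives the pose at the moment of the call.
- env.sign_off(): hands the job in, once; it reports no verdict.
Trained networks look in the newest picture that a camera, given by its name, has taken for a name from the list of things; names that differ only in an ending like _2 or _b are one class to them, and where a whole thing is asked for, a point or a joint stands for the part that bears it (a point fixed in the world has none). Each returns a list of dicts, best first, with "p" (0 to 1); they miss things now and then, are a little off and sometimes report something else, mostly with a low value. They report only what shows in the picture. A call takes as long as a camera call. They do not tell look-alikes from the thing itself.
- regions_of(camera, thing): "pixels" (420x560 bool, what is visible of it) and "pixel" ([column, row] in pixels, amid what is visible of it).
The state is a dict: "time_s": time; "qpos": joint angles; "joint_velocities": joint speeds; "effort": joint torques, N m; "tool_pos": TCP position; "tool_rot": TCP orientation; "force": force on the tool from outside, world axes, zero at the start; "wrist_torque": the same for the moment, N m; "grip_width": finger opening in m.
Only numpy, scipy, OpenCV 4.12 (cv2) and the standard library are available. Lean on these libraries where they do the work, as an engineer would, in place of code of your own. Each camera call takes 0.05 s, during which the arm holds its last target. There are 200 camera calls.

### The job

Get the hotplate ready to heat the cezve: with a fingertip, flick the edge of its heat wheel clockwise (seen from above), click by click, until the red-topped lobe rests exactly at the black pointer on the deck, without going past it. Only then push the black toggle of the white switch box right over to its on side, away from the robot. Only touch and push: grasp and lift nothing, leave the cezve and everything else standing where it is, and finish clear of everything.

Things in the scene. Friction and masses are not known exactly. Their poses are not given: they have to be found in the camera images.
- hotplate: White fixed hotplate, 200 mm (own x) x 340 mm (own y), deck 60 mm high; origin: centre of its underside. Own -x is the front (robot side), own +y is left seen from the robot. Dark burner (radius 74 mm, top 66 mm high) at own (10, 80) mm, the cezve on it. Heat wheel axis at own (-78, -110) mm: the wheel overhangs the front edge by 24 mm.
- heat_wheel_center (a point): Point on the wheel's vertical axis, mid-thickness, 72 mm above the table. Grey disc of radius 30 mm, 64 to 80 mm above the table, with six lobes 8 mm wide reaching to radius 46 mm, 60 degrees apart; one has a red top. On a click, lobes stand 30, 90 and 150 degrees to either side of the hotplate's front direction (own -x).
- pointer (a point): Tip of the black pointer mark on the hotplate's deck, 49 mm to the own +y side (left) of the wheel's axis, 61 mm above the table: the red lobe must end beside it.
- heat_wheel (a joint): Wheel angle, rad, growing clockwise from above (front edge moves to the hotplate's own +y). A spring detent pulls it to the nearest multiple of 1.047 (60 degrees, one click); 1 to 4 N at a lobe moves it, past half-way it snaps on to the next. Stops just beyond 0 and 5.236. The red lobe is at the pointer at 4.189; it starts 2, 3 or 4 clicks short.
- power_base: White fixed switch box, 70 mm (own x) x 50 mm (own y), 25 mm high, with the toggle on its top. Origin: centre of its underside. Own +x is the on side, away from the robot.
- power_tip (a point): Centre of the black ball (diameter 26 mm) on the end of the toggle; the ball is 50 mm from the toggle's hinge, which lies across the box (along own y) 22 mm above the table over the box's centre. Off: ball 24 mm towards own -x and 66 mm high; on: 24 mm towards own +x.
- power (a joint): Angle of the toggle, rad: 0 off (leaning to own -x, towards the robot), 1.0 fully on (against its stop). It stays where it is left; about 1.5 N at the ball moves it.
- cezve: Loose steel coffee pot, base radius 42 mm, 62 mm tall, on the burner. Origin: centre of its underside. Its wooden handle points to own +y, reaches 140 mm out and 83 mm above its underside. Not to be moved.
- cup: Loose white cup, radius 31 mm, 55 mm tall, on the table; origin under its centre. Not to be moved.
- sugar_tin: Loose copper tin, radius 34 mm, 85 mm tall, on the table; origin under its centre. Not to be moved.
- jar: Loose closed glass jar, radius 30 mm, 80 mm tall, on the table; origin under its centre. Not to be moved.
- spoon: Loose steel spoon, 150 mm long, lying on the table left of the hotplate. Not to be moved.
Mind the look-alikes: they are no part of the job. Leave any purple or yellow look-alike of the power_base alone.

How it is judged (in metres and radians):
On the way, in this order (a step that is already met when the one before it is completed fails the run):
1. the red lobe rests at the pointer, the switch still off (value of joint heat_wheel between 4.039 and 4.339 rad and velocity of joint heat_wheel between -0.3 and 0.3 rad/s and value of joint power below 0.3 rad), for 0.3 s.
2. the toggle is pushed over to on (value of joint heat_wheel between 4.039 and 4.339 rad and value of joint power above 0.88 rad), for 0.2 s.
At the end, for the whole second after the job is handed in: The wheel rests on the click with the red lobe at the pointer (4.189 rad within 0.15), the toggle is on (above 0.88 rad), the cezve is within 20 mm and the other loose things within 30 mm of where they stood (all of step 2 and velocity of joint heat_wheel between -0.3 and 0.3 rad/s and distance of cezve from where it was at the start of the episode below 0.02 m and distance of each of cup, sugar_tin, jar, spoon from where it was at the start of the episode below 0.03 m); the robot touches nothing.
It fails at once if the wheel is turned past the red lobe to the next click (value of joint heat_wheel above 4.789 rad).
It fails at once if the toggle is pushed towards on before the red lobe is at the pointer, or the wheel is turned off it afterwards (value of joint power above 0.5 rad and (value of joint heat_wheel below 3.839 rad or value of joint heat_wheel above 4.539 rad)).
It fails at once if the cezve or another loose thing is lifted, tipped or shoved (not (distance of cezve from where it was at the start of the episode below 0.02 m and distance of each of cup, sugar_tin, jar, spoon from where it was at the start of the episode below 0.03 m) or angle between cezve's own z axis and vertical above 0.3 rad or angle between any of cup, sugar_tin's own z axis and vertical above 0.4 rad).
It also fails if it takes over 58 s, if anything falls off the work surface, if the arm or the gripper's body presses on something with over 40 N, if the wrist force passes 120 N, or if a joint passes its speed limit or range.

## Working session

There is one attempt and no reset: what is moved stays moved. The work goes in short steps, Python scripts to look and compute and a tool call to move; the robot and the scene stay as the last step left them, time stands still between calls to the robot, and variables do not carry over. Pictures are saved under pics/ and viewed, about 8 in all and at most 12, crops included, and the job is handed in when it is done.

Besides the shell and the picture viewer there is one more tool, called by a JSON object that holds its "api" and its "payload", one argument or row to a line. step_arm: Moves the arm, as the interface text tells. Its arguments: {"type":"object","properties":{"deltas":{"type":"array"},"newtons":{"type":"number"}},"required":["deltas"]}

```bash
mkdir -p pics; cat > h.py <<'E'
import numpy as np,cv2
from scipy.spatial.transform import Rotation as R
from cell import monitor, read_camera, camera_model, env, regions_of
def cam(n):
    m=camera_model(n); p,d=read_camera(n); return m,p,d
def rot(m):
    a=np.array(m["attitude"],float)
    return a if a.shape==(3,3) else R.from_euler('xyz',a,degrees=True).as_matrix()
def cloud(m,d):
    v,u=np.mgrid[:d.shape[0],:d.shape[1]]
    P=np.stack([(u-m["cx"])/m["fx"]*d,(v-m["cy"])/m["fy"]*d,d],-1)
    return P@rot(m).T+np.array(m["xyz"])
def proj(m,X):
    c=(np.atleast_2d(X)-np.array(m["xyz"]))@rot(m)
    return np.c_[c[:,0]/c[:,2]*m["fx"]+m["cx"],c[:,1]/c[:,2]*m["fy"]+m["cy"]]
def save(n,p,k=1):
    p=p[...,::-1]; cv2.imwrite("pics/"+n,cv2.resize(p,None,fx=k,fy=k,interpolation=cv2.INTER_CUBIC) if k!=1 else p)
E
python3 - <<'E'
from h import *
print(monitor.get_obs())
for n in ["top","scene"]:
    m,p,d=cam(n); print(n,m); save(n+"1.png",p,1.4); np.savez(n+"1.npz",p=p,d=d)
    W=cloud(m,d)
    for t in ["hotplate","heat_wheel","pointer","power_base","power_tip","cezve","cup","sugar_tin","jar","spoon"]:
        try:
            for r in regions_of(n,t)[:4]:
                w=W[r["pixels"]&(d>0)]
                print(t,round(r["p"],2),np.round(r["pixel"]),r["pixels"].sum(),np.round(np.median(w,0),3) if len(w) else '',np.round(np.percentile(w,95,axis=0),3) if len(w) else '')
        except Exception as e: print(t,e)
E
```

```text
{'time_s': 0.0, 'qpos': array([74.09178958, 18.43837295, -4.0166117 , 83.17629653,  1.29315078,
       78.53926345, -3.25921955]), 'joint_velocities': array([ 0.03132198,  0.08327575, -0.11123792,  0.0197414 , -0.04971028,
       -0.18572638, -0.00967983]), 'effort': array([ 1.28317497e-04, -4.91288102e+01, -4.03756108e-01, -3.12526596e+01,
       -6.37706439e-02,  4.37250466e-02,  1.82085482e-04]), 'tool_pos': array([ 0.18678407, -0.62204093,  0.24045717]), 'tool_rot': array([-178.10071874,   89.8911523 ,  108.61870854]), 'force': array([ 0.19645077,  0.46396307, -0.3951019 ]), 'wrist_torque': array([-0.00762322,  0.04312211, -0.0670728 ]), 'grip_width': 0.08696835451842258}
top {'fx': 462.8931342427741, 'fy': 462.8931342427741, 'cx': 282.27466432115074, 'cy': 214.87411548164874, 'xyz': array([0.32657119, 0.03608665, 1.34807666]), 'attitude': array([-172.68015847,   -0.68780172,  -89.7958159 ])}
hotplate 0.69 [263. 194.] 7669 [0.55  0.082 0.06 ] [0.65  0.251 0.077]
heat_wheel 0.65 [259. 194.] 7684 [0.551 0.084 0.06 ] [0.65  0.252 0.077]
heat_wheel 0.58 [293. 216.] 438 [ 0.489 -0.014
[... 1813 characters left out ...]
.74 [161. 229.] 560 [ 0.486 -0.294  0.023] [ 0.512 -0.272  0.073]
power_tip 0.69 [396. 182.] 465 [0.418 0.361 0.056] [0.428 0.389 0.079]
power_tip 0.61 [205. 226.] 93 [ 0.545 -0.182  0.067] [ 0.553 -0.174  0.076]
power_tip 0.51 [117. 216.] 96 [ 0.45  -0.4    0.063] [ 0.459 -0.392  0.076]
power_tip 0.49 [160. 212.] 115 [ 0.463 -0.296  0.067] [ 0.471 -0.287  0.077]
cezve 0.69 [355. 208.] 1214 [0.592 0.189 0.105] [0.617 0.278 0.138]
cezve 0.59 [271. 207.] 459 [ 0.499 -0.013  0.077] [0.526 0.021 0.081]
cup 0.54 [352. 178.] 367 [0.329 0.262 0.037] [0.345 0.287 0.053]
jar 0.66 [396. 186.] 563 [0.418 0.361 0.052] [0.429 0.39  0.079]
spoon 0.65 [446. 231.] 325 [0.581 0.453 0.009] [0.619 0.469 0.017]
```

View pics/top1.png

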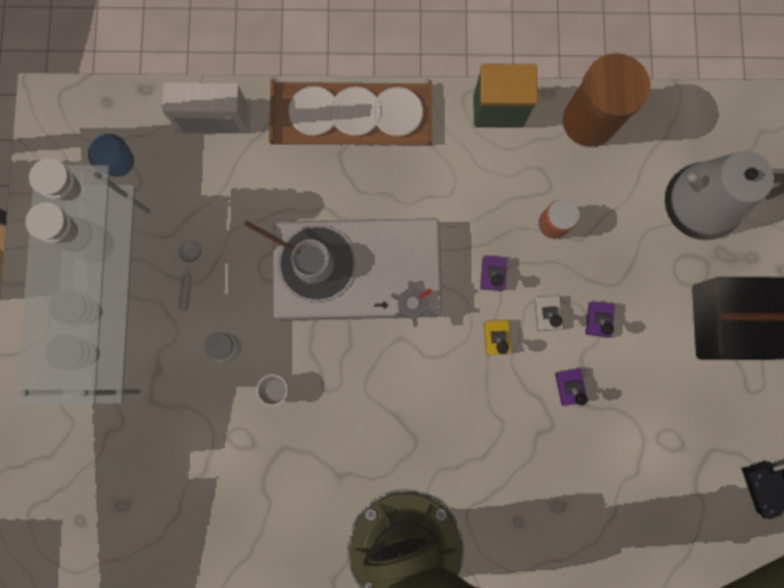

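```bash
python3 - <<'E'
from h import *
m=camera_model("top"); z=np.load("top1.npz"); p,d=z["p"],z["d"]; W=cloud(m,d)
# hotplate deck: rectangle at z~.06
white=(p.min(-1)>140)
k=(abs(W[...,2]-.06)<.006)&(W[...,0]>.4)&(W[...,0]<.75)&(W[...,1]>-.15)&(W[...,1]<.35)
c=cv2.minAreaRect((W[k][:,:2]*1000).astype(np.float32)); print(c)
# colours of boxes
for q in [(429,229),(408,274),(389,223),(352,198)]:
    print(q,p[q[1]-8:q[1]+9,q[0]-8:q[0]+9].reshape(-1,3).mean(0))
# red pixels near the wheel
r=p.astype(int); red=(r[...,0]>r[...,1]+50)&(r[...,0]>r[...,2]+50)&(d>0)
n,l,s,ce=cv2.connectedComponentsWithStats(red.astype(np.uint8))
for i in range(1,n):
    if s[i,4]>3: print(s[i,4],ce[i],np.median(W[l==i],0))
save("topcrop.png",p[170:260,240:460],3.6)
E
```

```text
((554.587890625, 143.5869598388672), (237.6919403076172, 448.9130554199219), 9.609977722167969)
(429, 229) [65.53633218 46.15224913 69.80276817]
(408, 274) [70.21107266 47.76470588 76.29757785]
(389, 223) [110.3633218  103.29411765  96.52595156]
(352, 198) [69.08304498 50.67820069 71.64013841]
12 [391.41666667 156.83333333] [ 0.65586754 -0.28595486  0.07339446]
26 [303.65384615 209.15384615] [ 0.50574291 -0.0372753   0.080134  ]
```

View pics/topcrop.png

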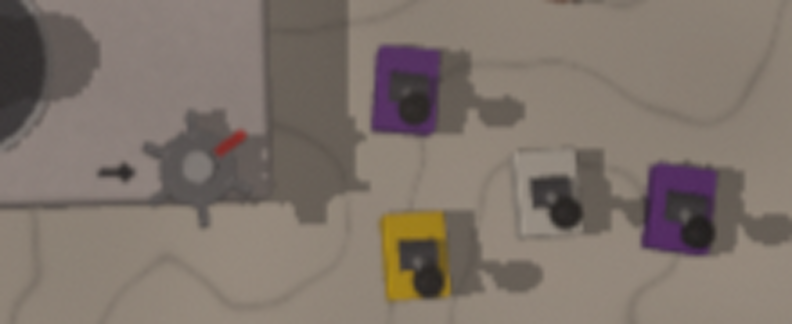

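```bash
python3 - <<'E'
from h import *
from scipy.optimize import least_squares
for n in ["top","scene"]:
    m=camera_model(n); z=np.load(n+"1.npz"); p,d=z["p"],z["d"]; W=cloud(m,d)
    rr=sorted(regions_of(n,"hotplate"),key=lambda r:-r["p"])[0]["pixels"] if 0 else None
    k=(abs(W[...,2]-.06)<.008)&(W[...,0]>.4)&(W[...,0]<.72)&(W[...,1]>-.12)&(W[...,1]<.3)
    nn,l,s,ce=cv2.connectedComponentsWithStats(k.astype(np.uint8),connectivity=4); i=1+np.argmax(s[1:,4])
    Q=W[l==i]; c=cv2.minAreaRect((Q[:,:2]*1000).astype(np.float32)); print(n,"deck",c,np.median(Q[:,2]))
    k=(W[...,2]>.070)&(W[...,2]<.09)&(abs(W[...,0]-.49)<.07)&(abs(W[...,1]+.014)<.07)
    Q=W[k]; print("wheel pts",len(Q),Q.mean(0),cv2.minEnclosingCircle((Q[:,:2]*1000).astype(np.float32)))
    c0=Q.mean(0)[:2]
    r=p.astype(int); red=(r[...,0]>r[...,1]+40)&(r[...,0]>r[...,2]+40)&k
    print("red",W[red].mean(0),red.sum())
    # power box white
    k=(W[...,2]>.015)&(abs(W[...,0]-.48)<.05)&(abs(W[...,1]+.293)<.045)
    Q=W[k&(W[...,2]<.032)]; print("box",cv2.minAreaRect((Q[:,:2]*1000).astype(np.float32)),len(Q))
    Q=W[k&(W[...,2]>.05)]; print("ball",Q.mean(0),Q.max(0),len(Q))
m=camera_model("scene"); p=np.load("scene1.npz")["p"]
save("scenecrop.png",p[170:275,130:330],4)
E
```

```text
top deck ((561.8342895507812, 99.24838256835938), (200.01585388183594, 339.40252685546875), 1.7137986421585083) 0.05961541504110435
wheel pts 468 [ 0.48677908 -0.01305234  0.07920088] ((487.1087341308594, -13.427114486694336), 45.36561965942383)
red [ 0.50586015 -0.03822226  0.08048554] 28
box ((475.4808654785156, -296.6862487792969), (69.77940368652344, 51.92374801635742), 2.6181468963623047) 309
ball [ 0.45440889 -0.29636231  0.07418695] [ 0.46892791 -0.28626772  0.08509417] 70
scene deck ((563.2581176757812, 99.35636901855469), (202.4755859375, 338.87591552734375), 1.7445142269134521) 0.05861100100684902
wheel pts 380 [ 0.49284617 -0.01334489  0.07756438] ((488.8752136230469, -13.003792762756348), 46.79195785522461)
red [ 0.50364494 -0.03614533  0.07896865] 26
box ((478.6884765625, -295.5869445800781), (75.80079650878906, 49.99806213378906), 3.4642536640167236) 293
ball [ 0.46134473 -0.29625413  0.06852153] [ 0.47094996 -0.28505868  0.08008597] 86
```

View pics/scenecrop.png

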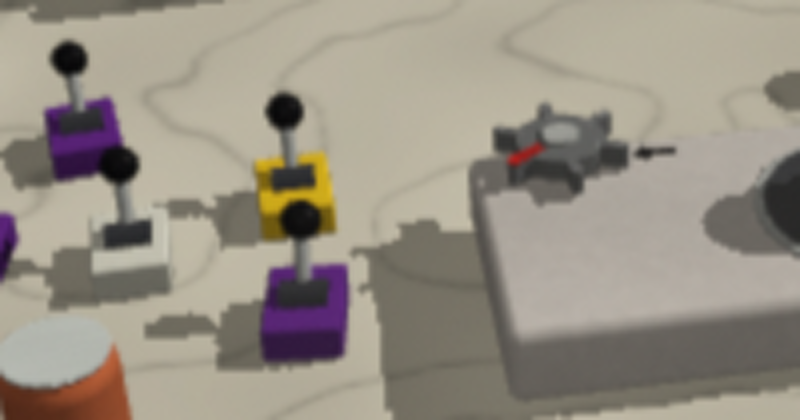

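```bash
cat >> h.py <<'E'
def phase(n,c=(.488,-.013),yaw=1.7,im=None):
    m,p,d=im or cam(n); W=cloud(m,d); k=(W[...,2]>.070)&(W[...,2]<.09)
    q=W[...,:2]-np.array(c); r=np.hypot(q[...,0],q[...,1]); a=np.arctan2(q[...,1],q[...,0])-np.radians(yaw)
    s=k&(r>.033)&(r<.047); ph=np.degrees(np.angle(np.exp(6j*(a[s]-np.pi/2)).mean()))/6
    i=p.astype(int); red=(i[...,0]>i[...,1]+40)&(i[...,0]>i[...,2]+40)&k&(r<.05)
    u=q[red].mean(0); ra=np.degrees(np.arctan2(u[1],u[0]))-yaw-90
    return dict(lobe_phase=round(ph,1),n=int(s.sum()),conc=round(float(abs(np.exp(6j*a[s]).mean())),2),red_ccw_from_pointer=round(ra%360,1),joint_est=round(4.189-np.radians(ra%360),2),nred=int(red.sum()))
E
python3 - <<'E'
from h import *
for n in ["top","scene"]:
    m=camera_model(n); z=np.load(n+"1.npz"); print(n,"old",phase(n,im=(m,z["p"],z["d"]))); print("now",phase(n))
E
```

```text
top old {'lobe_phase': np.float64(-25.0), 'n': 85, 'conc': 0.92, 'red_ccw_from_pointer': np.float64(213.6), 'joint_est': np.float64(0.46), 'nred': 28}
now {'lobe_phase': np.float64(-24.6), 'n': 83, 'conc': 0.92, 'red_ccw_from_pointer': np.float64(213.9), 'joint_est': np.float64(0.46), 'nred': 29}
scene old {'lobe_phase': np.float64(-23.9), 'n': 103, 'conc': 0.87, 'red_ccw_from_pointer': np.float64(212.4), 'joint_est': np.float64(0.48), 'nred': 26}
now {'lobe_phase': np.float64(-24.2), 'n': 105, 'conc': 0.91, 'red_ccw_from_pointer': np.float64(212.6), 'joint_est': np.float64(0.48), 'nred': 26}
```

```bash
cat >> h.py <<'E'
def to(x,y,z):
    o=monitor.get_obs(); Rt=R.from_euler('xyz',o["tool_rot"],degrees=True).as_matrix()
    return np.round(Rt.T@(np.array([x,y,z])-o["tool_pos"]),4),Rt
E
python3 - <<'E'
from h import *
d,Rt=to(.437,-.09,.22); print(np.round(Rt,4),d)
E
```

```text
[[-0.000e+00  9.577e-01  2.877e-01]
 [-1.000e-04  2.877e-01 -9.577e-01]
 [-1.000e+00 -1.000e-04  1.000e-04]] [ 0.0215  0.3927 -0.4381]
```

{"api": "step_arm", "payload": {
  "deltas": [
    [-1,0.02,0.04,-0.044,-8],
    [-1,0.02,0.08,-0.088,-16],
    [-1,0.02,0.12,-0.132,-24],
    [-1,0.02,0.16,-0.176,-32],
    [-1,0.02,0.2,-0.22,-40],
    [-1,0.02,0.24,-0.264,-48],
    [-1,0.02,0.28,-0.308,-56],
    [-1,0.02,0.32,-0.352,-64],
    [-1,0.02,0.36,-0.396,-73.3],
    [-1,0.02,0.3927,-0.438,-73.3],
    [-1,0.02,0.3927,-0.438,-73.3],
    [-1,0.02,0.3927,-0.438,-73.3]
  ],
  "newtons": 10
}}

```text
time_s: 2.7
tool_pos: [0.4368, -0.0907, 0.2216]
tool_rot: [-97.1, 89.9, -97.1]
force: [-0.8, -0.8, -0.8]
grip_width: 0.0004
```

```bash
python3 - <<'E'
from h import *
d,Rt=to(.437,-.08,.087); o=monitor.get_obs(); print(o["time_s"],o["tool_pos"],np.round(Rt,3),d,o["grip_width"],o["force"])
m,p,dd=cam("wrist"); save("w1.png",p,1.4); print(phase("wrist",im=(m,p,dd)), phase("top"))
E
```

```text
2.7 [ 0.43684987 -0.09074198  0.22158773] [[-0.    -0.     1.   ]
 [-0.001  1.     0.   ]
 [-1.    -0.001 -0.   ]] [0.1346 0.0109 0.0002] 0.00044608007772460373 [-0.77226226 -0.83273513 -0.79836912]
{'lobe_phase': np.float64(-23.9), 'n': 1242, 'conc': 0.73, 'red_ccw_from_pointer': np.float64(212.1), 'joint_est': np.float64(0.49), 'nred': 406} {'lobe_phase': np.float64(-24.5), 'n': 84, 'conc': 0.92, 'red_ccw_from_pointer': np.float64(214.4), 'joint_est': np.float64(0.45), 'nred': 31}
```

View pics/w1.png

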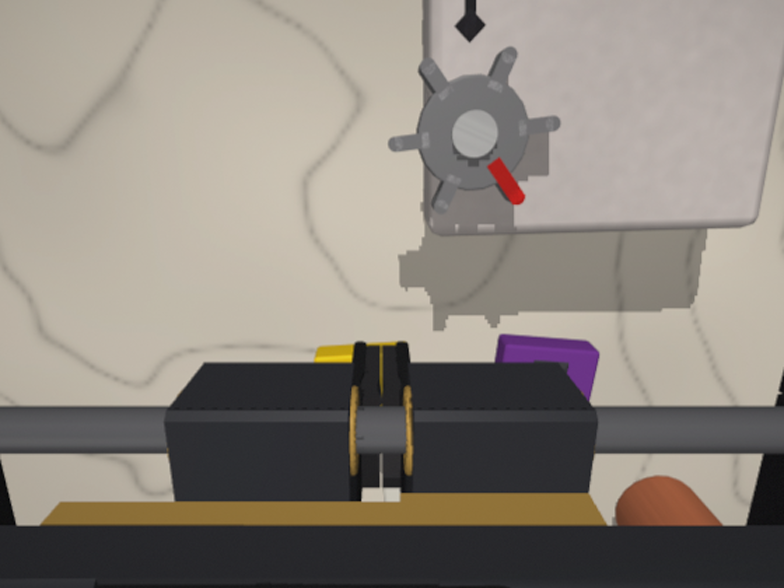

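{"api": "step_arm", "payload": {
  "deltas": [
    [-1,0.05,0.01,0,0],
    [-1,0.1,0.01,0,0],
    [-1,0.139,0.01,0,0],
    [-1,0.139,0.01,0,0],
    [-1,0.139,0.03,0,0],
    [-1,0.139,0.045,0,0],
    [-1,0.139,0.055,0,0],
    [-1,0.139,0.06,0,0]
  ]
}}

```text
time_s: 3.8
tool_pos: [0.4374, -0.0302, 0.0832]
tool_rot: [-54.4, 89.9, -54.3]
force: [-0.4, -3.1, 2.7]
grip_width: 0.0007
```

```bash
python3 -c "
from h import *
o=monitor.get_obs();print(o['time_s'],o['tool_pos'],o['force']);print(phase('wrist'),phase('scene'),phase('top'))"
```

```text
3.8 [ 0.43744611 -0.03016089  0.08323024] [-0.43694072 -3.06821348  2.72031531]
{'lobe_phase': np.float64(-22.9), 'n': 3470, 'conc': 0.64, 'red_ccw_from_pointer': np.float64(217.3), 'joint_est': np.float64(0.4), 'nred': 209} {'lobe_phase': np.float64(-24.0), 'n': 134, 'conc': 0.75, 'red_ccw_from_pointer': np.float64(211.2), 'joint_est': np.float64(0.5), 'nred': 27} {'lobe_phase': np.float64(-25.0), 'n': 31, 'conc': 0.92, 'red_ccw_from_pointer': np.float64(nan), 'joint_est': np.float64(nan), 'nred': 0}h.py:23: RuntimeWarning: Mean of empty slice.
  u=q[red].mean(0); ra=np.degrees(np.arctan2(u[1],u[0]))-yaw-90
  ret = um.true_divide(
```

{"api": "step_arm", "payload": {
  "deltas": [
    [-1,0,0.004,0,0],
    [-1,0,0.008,0,0],
    [-1,0,0.012,0,0],
    [-1,0,0.016,0,0],
    [-1,0,0.018,0,0],
    [-1,0,0.018,0,0]
  ]
}}

```text
time_s: 4.7
tool_pos: [0.4371, -0.0117, 0.0825]
tool_rot: [43.6, 90.0, 43.7]
force: [-0.6, 0.2, 0.2]
grip_width: 0.0004
```

```bash
python3 -c "
from h import *
o=monitor.get_obs();print(o['time_s'],o['tool_pos'],o['force']);print(phase('wrist'),phase('scene'))"
```

```text
4.7 [ 0.43710404 -0.01171908  0.08253289] [-0.55863836  0.17116063  0.21307214]
{'lobe_phase': np.float64(4.3), 'n': 2802, 'conc': 0.63, 'red_ccw_from_pointer': np.float64(nan), 'joint_est': np.float64(nan), 'nred': 0} {'lobe_phase': np.float64(0.4), 'n': 145, 'conc': 0.44, 'red_ccw_from_pointer': np.float64(176.8), 'joint_est': np.float64(1.1), 'nred': 21}h.py:23: RuntimeWarning: Mean of empty slice.
  u=q[red].mean(0); ra=np.degrees(np.arctan2(u[1],u[0]))-yaw-90
  ret = um.true_divide(
```

{"api": "step_arm", "payload": {
  "deltas": [
    [-1,-0.035,0,0,0],
    [-1,-0.035,-0.003,0,0],
    [-1,-0.035,-0.046,0,0],
    [-1,-0.035,-0.046,0,0],
    [-1,0,-0.046,0,0],
    [-1,0,-0.045,0,0],
    [-1,0,-0.034,0,0],
    [-1,0,-0.026,0,0],
    [-1,0,-0.018,0,0],
    [-1,0,-0.011,0,0],
    [-1,0,-0.005,0,0],
    [-1,0,0,0,0]
  ]
}}

```text
time_s: 6.3
tool_pos: [0.4371, -0.0117, 0.0826]
tool_rot: [-28.5, 90.0, -28.5]
force: [0.5, 0.0, 0.3]
grip_width: 0.0008
```

```bash
python3 -W ignore -c "
from h import *
o=monitor.get_obs();print(o['time_s'],o['tool_pos'],o['force']);im=cam('wrist');save('w2.png',im[1],1.4);print(phase('wrist',im=im),phase('scene'))"
```

```text
6.3 [ 0.43713972 -0.01170385  0.08261539] [0.54777866 0.01549707 0.3267646 ]
{'lobe_phase': np.float64(4.2), 'n': 2809, 'conc': 0.63, 'red_ccw_from_pointer': np.float64(nan), 'joint_est': np.float64(nan), 'nred': 0} {'lobe_phase': np.float64(1.3), 'n': 146, 'conc': 0.47, 'red_ccw_from_pointer': np.float64(178.1), 'joint_est': np.float64(1.08), 'nred': 21}
```

View pics/w2.png

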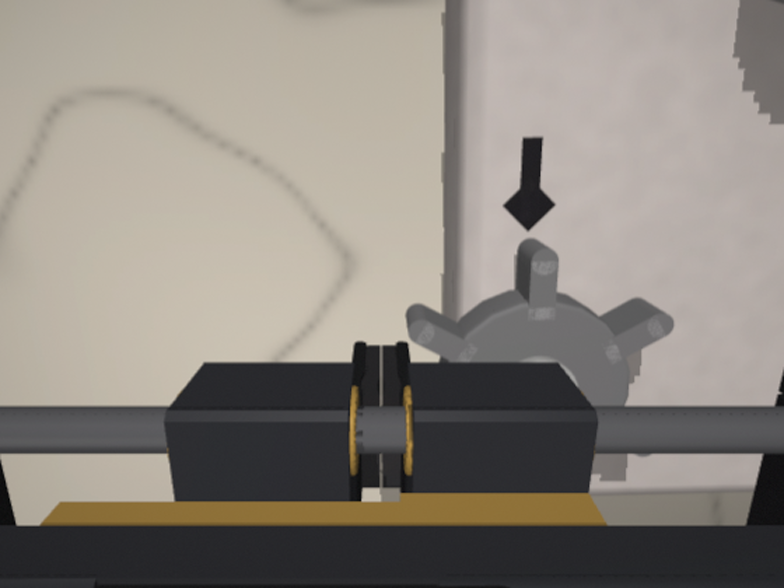

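{"api": "step_arm", "payload": {
  "deltas": [
    [-1,-0.035,0,0,0],
    [-1,-0.06,-0.01,0,0],
    [-1,-0.1,-0.05,0,0],
    [-1,-0.12,-0.079,0,0],
    [-1,-0.139,-0.079,0,0],
    [-1,-0.139,-0.079,0,0],
    [-1,-0.139,-0.079,0,0]
  ]
}}

```text
time_s: 7.28
tool_pos: [0.4366, -0.0907, 0.2207]
tool_rot: [170.4, 89.9, 170.5]
force: [0.2, -0.6, -0.4]
grip_width: 0.0004
```

```bash
python3 -W ignore -c "
from h import *
o=monitor.get_obs();print(o['time_s'],o['tool_pos'],o['force']);im=cam('wrist');save('w3.png',im[1],1.0);print(phase('wrist',im=im),phase('scene'),phase('top'))"
```

```text
7.275 [ 0.43662854 -0.0907116   0.2206817 ] [ 0.15937188 -0.58832961 -0.36473129]
{'lobe_phase': np.float64(0.5), 'n': 1255, 'conc': 0.75, 'red_ccw_from_pointer': np.float64(173.0), 'joint_est': np.float64(1.17), 'nred': 392} {'lobe_phase': np.float64(0.3), 'n': 100, 'conc': 0.91, 'red_ccw_from_pointer': np.float64(177.8), 'joint_est': np.float64(1.09), 'nred': 20} {'lobe_phase': np.float64(-0.2), 'n': 85, 'conc': 0.93, 'red_ccw_from_pointer': np.float64(177.1), 'joint_est': np.float64(1.1), 'nred': 32}
```

View pics/w3.png

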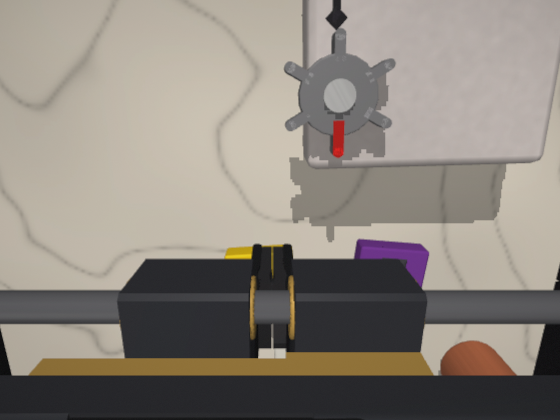

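{"api": "step_arm", "payload": {
  "deltas": [
    [-1,0.05,0.02,0,0],
    [-1,0.1,0.03,0,0],
    [-1,0.139,0.03,0,0],
    [-1,0.139,0.03,0,0],
    [-1,0.139,0.03,0,0],
    [-1,0.139,0.035,0,0],
    [-1,0.139,0.04,0,0],
    [-1,0.139,0.045,0,0],
    [-1,0.139,0.05,0,0],
    [-1,0.139,0.055,0,0],
    [-1,0.139,0.059,0,0]
  ]
}}

```text
time_s: 8.8
tool_pos: [0.437, -0.0317, 0.0825]
tool_rot: [-165.1, 90.0, -165.1]
force: [0.2, 0.4, -0.0]
grip_width: 0.0007
```

```bash
python3 -W ignore -c "
from h import *
o=monitor.get_obs();print(o['time_s'],o['tool_pos'],o['force']);print(phase('scene'),phase('top'))"
```

```text
8.8 [ 0.4369926  -0.03169981  0.08249727] [ 0.23485421  0.35818752 -0.02487711]
{'lobe_phase': np.float64(-0.6), 'n': 117, 'conc': 0.82, 'red_ccw_from_pointer': np.float64(177.5), 'joint_est': np.float64(1.09), 'nred': 20} {'lobe_phase': np.float64(0.6), 'n': 25, 'conc': 0.93, 'red_ccw_from_pointer': np.float64(nan), 'joint_est': np.float64(nan), 'nred': 0}
```

{"api": "step_arm", "payload": {
  "deltas": [
    [-1,0,-0.015,0,0],
    [-1,0,-0.03,0,0],
    [-1,0,-0.03,0,0],
    [-1,0,-0.03,0.009,0],
    [-1,0,-0.03,0.009,0],
    [-1,0,-0.022,0.009,0],
    [-1,0,-0.015,0.009,0],
    [-1,0,-0.01,0.009,0],
    [-1,0,-0.005,0.009,0],
    [-1,0,0,0.009,0]
  ]
}}

```text
time_s: 10.15
tool_pos: [0.445, -0.0336, 0.0823]
tool_rot: [-121.2, 89.8, -121.2]
force: [-1.6, -3.9, -0.3]
grip_width: 0.0007
```

```bash
python3 -W ignore -c "
from h import *
o=monitor.get_obs();print(o['time_s'],o['tool_pos'],o['force']);print(phase('scene'),phase('top'))"
```

```text
10.15 [ 0.44500715 -0.03357309  0.08229957] [-1.63676044 -3.88075697 -0.33404484]
{'lobe_phase': np.float64(-17.3), 'n': 143, 'conc': 0.63, 'red_ccw_from_pointer': np.float64(154.1), 'joint_est': np.float64(1.5), 'nred': 22} {'lobe_phase': np.float64(-20.1), 'n': 30, 'conc': 0.92, 'red_ccw_from_pointer': np.float64(nan), 'joint_est': np.float64(nan), 'nred': 0}
```

Good contact; carry on to y ≈ -0.012.

{"api": "step_arm", "payload": {
  "deltas": [
    [-1,0,0.004,0,0],
    [-1,0,0.008,0,0],
    [-1,0,0.012,0,0],
    [-1,0,0.016,0,0],
    [-1,0,0.019,0,0],
    [-1,0,0.019,0,0]
  ]
}}

```text
time_s: 11.0
tool_pos: [0.4463, -0.0125, 0.0827]
tool_rot: [23.9, 90.0, 24.0]
force: [-0.9, -0.3, 0.4]
grip_width: 0.0005
```

```bash
python3 -W ignore -c "
from h import *
o=monitor.get_obs();print(o['time_s'],o['tool_pos'],o['force']);print(phase('scene'),phase('top'))"
```

```text
11.0 [ 0.44633417 -0.01247944  0.08268005] [-0.89596235 -0.2825955   0.3909848 ]
{'lobe_phase': np.float64(0.9), 'n': 112, 'conc': 0.8, 'red_ccw_from_pointer': np.float64(114.0), 'joint_est': np.float64(2.2), 'nred': 20} {'lobe_phase': np.float64(nan), 'n': 0, 'conc': nan, 'red_ccw_from_pointer': np.float64(nan), 'joint_est': np.float64(nan), 'nred': 0}
```

{"api": "step_arm", "payload": {
  "deltas": [
    [-1,-0.035,0,0,0],
    [-1,-0.035,0,0,0],
    [-1,-0.035,-0.052,0,0],
    [-1,-0.035,-0.052,0,0],
    [-1,0,-0.052,0,0],
    [-1,0,-0.052,0,0],
    [-1,0,-0.042,0,0],
    [-1,0,-0.035,0,0],
    [-1,0,-0.03,0,0],
    [-1,0,-0.025,0,0],
    [-1,0,-0.02,0,0]
  ]
}}

```text
time_s: 12.48
tool_pos: [0.4456, -0.035, 0.0831]
tool_rot: [-98.7, 89.8, -98.7]
force: [-1.7, -3.8, 0.5]
grip_width: 0.0006
```

{"api": "step_arm", "payload": {
  "deltas": [
    [-1,0,0.004,0,0],
    [-1,0,0.008,0,0],
    [-1,0,0.012,0,0],
    [-1,0,0.016,0,0],
    [-1,0,0.02,0,0],
    [-1,0,0.02,0,0]
  ]
}}

```text
time_s: 13.22
tool_pos: [0.4463, -0.0123, 0.0826]
tool_rot: [41.0, 90.0, 41.0]
force: [0.2, 0.5, -0.3]
grip_width: -0.0001
```

```bash
python3 -W ignore -c "
from h import *
o=monitor.get_obs();print(o['time_s'],o['tool_pos'],o['force']);im=cam('wrist');save('w4.png',im[1]);print(phase('wrist',im=im),phase('scene'),phase('top'))"
```

```text
13.225 [ 0.44632707 -0.01229944  0.08263227] [ 0.23248898  0.47735433 -0.32157957]
{'lobe_phase': np.float64(5.5), 'n': 3152, 'conc': 0.63, 'red_ccw_from_pointer': np.float64(58.9), 'joint_est': np.float64(3.16), 'nred': 1022} {'lobe_phase': np.float64(-0.2), 'n': 118, 'conc': 0.69, 'red_ccw_from_pointer': np.float64(59.6), 'joint_est': np.float64(3.15), 'nred': 18} {'lobe_phase': np.float64(nan), 'n': 0, 'conc': nan, 'red_ccw_from_pointer': np.float64(nan), 'joint_est': np.float64(nan), 'nred': 0}
```

One more click.

{"api": "step_arm", "payload": {
  "deltas": [
    [-1,-0.035,0,0,0],
    [-1,-0.035,0,0,0],
    [-1,-0.035,-0.052,0,0],
    [-1,-0.035,-0.052,0,0],
    [-1,0,-0.052,0,0],
    [-1,0,-0.052,0,0],
    [-1,0,-0.042,0,0],
    [-1,0,-0.035,0,0],
    [-1,0,-0.03,0,0],
    [-1,0,-0.025,0,0],
    [-1,0,-0.02,0,0]
  ]
}}

```text
time_s: 14.75
tool_pos: [0.4456, -0.035, 0.0831]
tool_rot: [-98.9, 89.8, -98.9]
force: [-0.9, -5.2, 0.3]
grip_width: 0.0008
```

{"api": "step_arm", "payload": {
  "deltas": [
    [-1,0,0.004,0,0],
    [-1,0,0.008,0,0],
    [-1,0,0.012,0,0],
    [-1,0,0.016,0,0],
    [-1,0,0.02,0,0],
    [-1,0,0.02,0,0]
  ]
}}

```text
time_s: 15.5
tool_pos: [0.4463, -0.0123, 0.0826]
tool_rot: [36.1, 90.0, 36.2]
force: [-0.1, 0.1, -0.6]
grip_width: 0.0005
```

{"api": "step_arm", "payload": {
  "deltas": [
    [-1,-0.035,0,0,0],
    [-1,-0.035,0,0,0],
    [-1,-0.08,-0.03,0,0],
    [-1,-0.12,-0.06,0,0],
    [-1,-0.139,-0.079,-0.009,0],
    [-1,-0.139,-0.079,-0.009,0],
    [-1,-0.139,-0.079,-0.009,0]
  ]
}}

```text
time_s: 16.38
tool_pos: [0.4367, -0.091, 0.2202]
tool_rot: [149.2, 89.9, 149.3]
force: [-0.1, 0.5, 0.5]
grip_width: 0.0006
```

```bash
python3 -W ignore -c "
from h import *
im=cam('wrist');save('w5.png',im[1]);print(phase('wrist',im=im),phase('scene'),phase('top'))
o=monitor.get_obs();print(o['time_s'],o['tool_pos'],o['force'])
for n in ['top','scene']:
    m,p,d=cam(n);W=cloud(m,d);k=(W[...,2]>.015)&(abs(W[...,0]-.48)<.06)&(abs(W[...,1]+.296)<.045)
    print(k.sum())
    for t in ['power_base','power_tip']:
        for r in regions_of(n,t)[:5]:
            w=W[r['pixels']&(d>0)]; print(n,t,round(r['p'],2),np.median(w,0).round(3),w.min(0).round(3),w.max(0).round(3))
"
```

```text
{'lobe_phase': np.float64(0.6), 'n': 1277, 'conc': 0.75, 'red_ccw_from_pointer': np.float64(5.7), 'joint_est': np.float64(4.09), 'nred': 487} {'lobe_phase': np.float64(-0.7), 'n': 101, 'conc': 0.89, 'red_ccw_from_pointer': np.float64(1.3), 'joint_est': np.float64(4.17), 'nred': 20} {'lobe_phase': np.float64(-0.3), 'n': 87, 'conc': 0.92, 'red_ccw_from_pointer': np.float64(1.3), 'joint_est': np.float64(4.17), 'nred': 29}
16.525 [ 0.43668931 -0.09084592  0.22025636] [-0.17937812  0.2202426  -0.32310182]
422
top power_base 0.96 [ 0.323 -0.334  0.026] [ 0.289 -0.375 -0.   ] [ 0.36  -0.309  0.084]
top power_base 0.79 [ 0.46  -0.396  0.025] [ 0.427 -0.431 -0.004] [ 0.502 -0.373  0.081]
top power_base 0.74 [ 0.474 -0.291  0.025] [ 0.421 -0.329 -0.005] [ 0.51  -0.135  0.603]
top power_base 0.43 [ 0.591 -0.193  0.025] [ 0.476 -0.209 -0.004] [ 0.6   -0.095  0.582]
top power_tip 0.48 [ 0.304 -0.34   0.074] [ 0.293 -0.35   0.043] [ 0.315 -0.332  0.084]
top power_tip 0.39 [ 0.455 -0.296  0.073] [ 0.442 -0.323  0.021] [ 0.473 -0.286  0.084]
439
scene power_base 0.74 [ 0.429 -0.191  0.024] [ 0.316 -0.214 -0.002] [ 0.463 -0.163  0.077]
scene power_base 0.74 [ 0.569 -0.184  0.024] [ 0.525 -0.215 -0.004] [ 0.599 -0.158  0.079]
scene power_base 0.74 [ 0.332 -0.34   0.024] [ 0.203 -0.367 -0.003] [ 0.459 -0.302  0.079]
scene power_base 0.66 [ 0.474 -0.4    0.023] [ 0.355 -0.432 -0.004] [ 0.505 -0.375  0.077]
scene power_base 0.59 [ 0.485 -0.295  0.024] [ 0.339 -0.322 -0.003] [ 0.516 -0.269  0.079]
scene power_tip 0.65 [ 0.545 -0.182  0.065] [ 0.45  -0.193  0.018] [ 0.559 -0.17   0.079]
scene power_tip 0.63 [ 0.463 -0.297  0.066] [ 0.37  -0.32  -0.004] [ 0.474 -0.287  0.079]
scene power_tip 0.52 [ 0.31  -0.342  0.068] [ 0.298 -0.353  0.046] [ 0.318 -0.332  0.078]
```

View pics/w5.png

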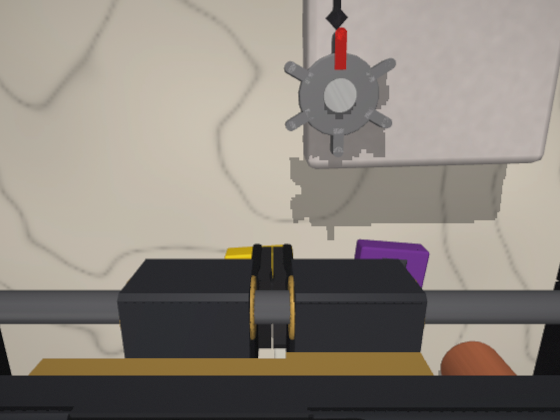

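{"api": "step_arm", "payload": {
  "deltas": [
    [-1,0,-0.05,-0.022,0],
    [-1,0,-0.1,-0.022,0],
    [-1,0,-0.15,-0.022,0],
    [-1,0,-0.206,-0.022,0],
    [-1,0,-0.206,-0.022,0],
    [-1,0.05,-0.206,-0.022,0],
    [-1,0.1,-0.206,-0.022,0],
    [-1,0.13,-0.206,-0.022,0],
    [-1,0.146,-0.206,-0.022,0],
    [-1,0.146,-0.206,-0.022,0]
  ]
}}

```text
time_s: 18.08
tool_pos: [0.415, -0.2974, 0.0751]
tool_rot: [132.4, 89.9, 132.5]
force: [-0.4, 0.6, 1.4]
grip_width: 0.0006
```

```bash
python3 -W ignore -c "
from h import *
o=monitor.get_obs();print(o['time_s'],o['tool_pos'],o['force']);im=cam('wrist');a=im[1];b=cam('scene')[1][170:275,90:250]
save('w6.png',np.vstack([a[:,:560],cv2.resize(b,(560,368))[:170*2]])[:600] if 0 else np.hstack([cv2.resize(a,(400,300)),cv2.resize(b,(400,300))]));print(phase('scene'))"
```

```text
18.075 [ 0.41496096 -0.29737584  0.07508834] [-0.41136921  0.6233642   1.36995713]
{'lobe_phase': np.float64(0.5), 'n': 102, 'conc': 0.9, 'red_ccw_from_pointer': np.float64(2.5), 'joint_est': np.float64(4.15), 'nred': 20}
```

View pics/w6.png

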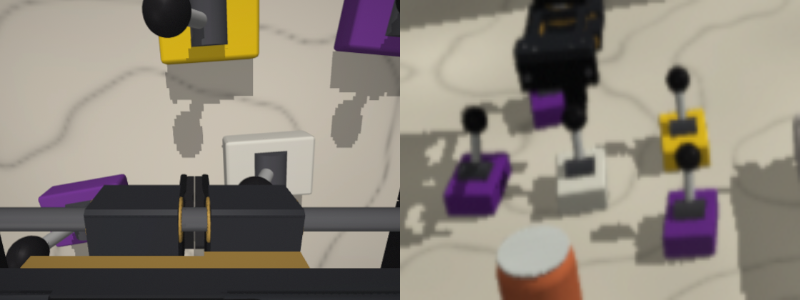

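{"api": "step_arm", "payload": {
  "deltas": [
    [-1,0,0,0.008,0],
    [-1,0,0,0.016,0],
    [-1,0,0,0.024,0],
    [-1,0,0,0.032,0],
    [-1,0,0,0.04,0],
    [-1,0,0,0.048,0],
    [-1,0,0,0.055,0],
    [-1,0,0,0.06,0],
    [-1,0,0,0.06,0]
  ]
}}

```text
time_s: 19.35
tool_pos: [0.4758, -0.298, 0.0755]
tool_rot: [-10.8, 90.0, -10.8]
force: [0.5, 0.0, -0.1]
grip_width: 0.0009
```

{"api": "step_arm", "payload": {
  "deltas": [
    [-1,0,0,0.003,0],
    [-1,0,0,0.003,0]
  ]
}}

```text
time_s: 19.6
tool_pos: [0.4772, -0.2982, 0.0754]
tool_rot: [175.5, 89.9, 175.5]
force: [-4.3, 0.0, -0.0]
grip_width: 0.0003
```

{"api": "step_arm", "payload": {
  "deltas": [
    [-1,0,0,0.003,0],
    [-1,0,0,0.003,0]
  ]
}}

```text
time_s: 19.85
tool_pos: [0.4775, -0.2983, 0.0752]
tool_rot: [172.1, 89.6, 172.1]
force: [-10.8, 1.7, 6.2]
grip_width: 0.0003
```

{"api": "step_arm", "payload": {
  "deltas": [
    [-1,0,0,-0.01,0],
    [-1,0,0,-0.04,0],
    [-1,0,0,-0.06,0],
    [-1,-0.05,0,-0.06,0],
    [-1,-0.1,0,-0.06,0],
    [-1,-0.15,0,-0.06,0],
    [-1,-0.15,-0.05,-0.06,0],
    [-1,-0.15,-0.1,-0.06,0],
    [-1,-0.15,-0.1,-0.06,0]
  ]
}}

```text
time_s: 20.98
tool_pos: [0.4199, -0.4028, 0.2254]
tool_rot: [-57.4, 89.8, -57.7]
force: [-0.2, -0.1, -0.7]
grip_width: 0.0001
```

```bash
python3 -W ignore -c "
from h import *
o=monitor.get_obs();print(o['time_s'],o['tool_pos'],o['force'])
m,p,d=cam('scene');W=cloud(m,d);save('s7.png',p[150:285,90:470],2);print(phase('scene',im=(m,p,d)),phase('top'))
k=(W[...,2]>.055)&(abs(W[...,0]-.48)<.06)&(abs(W[...,1]+.296)<.035);Q=W[k];print('ball',Q.mean(0),Q.min(0),Q.max(0),len(Q))
for n in ['top','scene']:
    m0=camera_model(n);z=np.load(n+'1.npz');A=cloud(m0,z['d']);m,p,d=cam(n);B=cloud(m,d)
    for t in ['cezve','cup','sugar_tin','jar','spoon']:
        r=regions_of(n,t)
        if r: q=r[0]['pixels']; print(n,t,np.median(B[q&(d>0)],0).round(3))
"
```

```text
20.975 [ 0.41992823 -0.40280528  0.22542554] [-0.22745168 -0.07398223 -0.68444705]
{'lobe_phase': np.float64(0.0), 'n': 98, 'conc': 0.91, 'red_ccw_from_pointer': np.float64(1.6), 'joint_est': np.float64(4.16), 'nred': 20} {'lobe_phase': np.float64(-0.0), 'n': 90, 'conc': 0.92, 'red_ccw_from_pointer': np.float64(1.3), 'joint_est': np.float64(4.17), 'nred': 29}
ball [ 0.5062332  -0.29302142  0.06930825] [ 0.49079352 -0.30461736  0.05554726] [ 0.51552377 -0.28236572  0.07808828] 83
top cezve [0.575 0.193 0.098]
top cup [0.315 0.271 0.007]
top sugar_tin [ 0.662 -0.308  0.082]
top jar [0.399 0.359 0.077]
top spoon [0.588 0.454 0.011]
scene cezve [0.592 0.189 0.105]
scene cup [0.33  0.262 0.038]
scene sugar_tin [ 0.693 -0.311  0.061]
scene jar [0.418 0.361 0.056]
scene spoon [0.582 0.454 0.01 ]
```

View pics/s7.png

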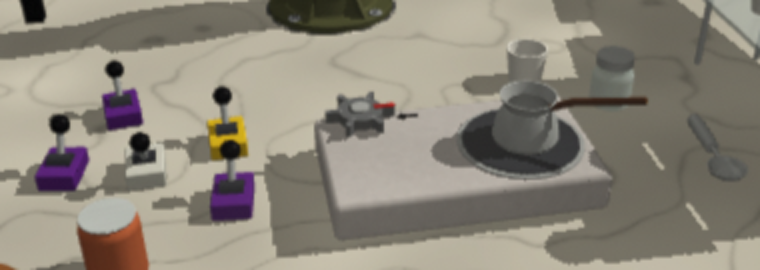

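```bash
python3 -W ignore -c "
from h import *
from scipy.optimize import least_squares
def ball(n,im):
    m,p,d=im;W=cloud(m,d);k=(W[...,2]>.057)&(W[...,2]<.1)&(abs(W[...,0]-.48)<.06)&(abs(W[...,1]+.296)<.035);Q=W[k]
    return least_squares(lambda c:np.linalg.norm(Q-c,axis=1)-.013,Q.mean(0)-[0,0,.01],loss='soft_l1',f_scale=.001).x
for n in ['top','scene']:
    z=np.load(n+'1.npz');a=ball(n,(camera_model(n),z['p'],z['d']));b=ball(n,cam(n));print(n,a.round(4),b.round(4),np.linalg.norm((b-a)[:2]), 2*np.arcsin(np.linalg.norm((b-a)[:2])/.1))
"
```

```text
top [ 0.4542 -0.2985  0.0669] [ 0.4999 -0.2952  0.065 ] 0.04580334088679548 0.9515632680865104
scene [ 0.4539 -0.2974  0.0651] [ 0.4992 -0.2945  0.0645] 0.045404309513547327 0.9425958562381277
```

Ball travel reads about 0.945 rad. I'll press again, a little higher, to be sure of the stop.

{"api": "step_arm", "payload": {
  "deltas": [
    [-1,0,0.05,0.01,0],
    [-1,0,0.106,0.02,0],
    [-1,0,0.106,0.02,0],
    [-1,0.05,0.106,0.02,0],
    [-1,0.1,0.106,0.02,0],
    [-1,0.144,0.106,0.02,0],
    [-1,0.144,0.106,0.02,0],
    [-1,0.144,0.106,0.035,0],
    [-1,0.144,0.106,0.05,0],
    [-1,0.144,0.106,0.056,0],
    [-1,0.144,0.106,0.06,0],
    [-1,0.144,0.106,0.06,0]
  ]
}}

```text
time_s: 23.28
tool_pos: [0.4777, -0.2928, 0.0821]
tool_rot: [-179.5, 89.5, -179.5]
force: [-11.8, 0.4, 8.6]
grip_width: 0.0004
```

{"api": "step_arm", "payload": {
  "deltas": [
    [-1,0,0,0.004,0],
    [-1,0,0,0.006,0],
    [-1,0,0,0.006,0]
  ]
}}

```text
time_s: 23.65
tool_pos: [0.4784, -0.293, 0.082]
tool_rot: [175.6, 88.9, 175.4]
force: [-24.5, 3.4, 19.0]
grip_width: 0.0002
```

{"api": "step_arm", "payload": {
  "deltas": [
    [-1,0,0,-0.01,0],
    [-1,0,0,-0.035,0],
    [-1,0,0,-0.05,0],
    [-1,-0.05,0,-0.05,0],
    [-1,-0.1,0,-0.05,0],
    [-1,-0.15,0,-0.05,0],
    [-1,-0.15,-0.05,-0.05,0],
    [-1,-0.15,-0.1,-0.05,0],
    [-1,-0.15,-0.1,-0.05,0],
    [-1,-0.15,-0.1,-0.05,0]
  ]
}}

```text
time_s: 24.9
tool_pos: [0.4378, -0.3913, 0.2316]
tool_rot: [48.0, 89.9, 48.1]
force: [0.0, 0.2, 0.1]
grip_width: 0.0006
```

```bash
python3 -W ignore -c "
from h import *
from scipy.optimize import least_squares
def ball(n,im):
    m,p,d=im;W=cloud(m,d);k=(W[...,2]>.057)&(W[...,2]<.1)&(abs(W[...,0]-.48)<.06)&(abs(W[...,1]+.296)<.035);Q=W[k]
    return least_squares(lambda c:np.linalg.norm(Q-c,axis=1)-.013,Q.mean(0)-[0,0,.01],loss='soft_l1',f_scale=.001).x
for n in ['top','scene']:
    z=np.load(n+'1.npz');a=ball(n,(camera_model(n),z['p'],z['d']));im=cam(n);b=ball(n,im);print(n,b.round(4), 2*np.arcsin(np.linalg.norm((b-a)[:2])/.1),phase(n,im=im))
o=monitor.get_obs();print(o['time_s'],o['tool_pos'],o['force'])
"
```

```text
top [ 0.4998 -0.295   0.0649] 0.9493060766958182 {'lobe_phase': np.float64(-0.1), 'n': 88, 'conc': 0.92, 'red_ccw_from_pointer': np.float64(1.4), 'joint_est': np.float64(4.16), 'nred': 29}
scene [ 0.4989 -0.2944  0.0648] 0.9344937262677625 {'lobe_phase': np.float64(-0.4), 'n': 106, 'conc': 0.89, 'red_ccw_from_pointer': np.float64(2.7), 'joint_est': np.float64(4.14), 'nred': 20}
25.0 [ 0.43805061 -0.39049284  0.23180176] [-0.74575893  0.63220233 -0.11734678]
```

Same position after 24 N, so the toggle is against its stop. Handing in.

```bash
python3 -c "
from h import *
print(env.sign_off())"
```

```text
the job is handed in; nothing more can be done
None
```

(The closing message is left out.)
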